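# Hold a coated slide flush on a tilted film reader

## Robot

A 7-joint arm with a two-finger parallel gripper is mounted at the origin on the work surface. World frame = base frame: x ahead of the robot, y to its left, z up, the work surface at z = 0. Lengths are in m, angles in rad, forces in N, time in s.
With the tool pointing down it reaches from about 0.425 to 0.925 m from the base axis. Payload 6.8 kg.
Tool frame: the origin (TCP) lies on the centre line of the jaws, within the pads' length; the fingertips stand 8 mm ahead of it and the grasp point (between the pads) lies 11 mm behind it (r.finger_overhang is the distance from the TCP to the fingertips, in m); x points along the fingers, z is the direction in which the jaws open and shut, and the axes are right-handed (so a half turn about x gives the same grasp; the last joint's range is limited). The gripper opens to 85 mm and grips with 20 to 120 N. Pads are 22 mm wide; open, the fingers measure 114 mm over their backs; the gripper's body (76 mm by 85 mm) begins 54 mm behind the grasp point. The pads swing forward as they close: fully open they stand 13 mm farther back than shut.
Start: joints at [1.231, 0.477, 0.022, 1.555, -0.011, 1.109, -0.083], TCP at [0.155, -0.657, 0.239] pointing down, gripper open.
Joint ranges: [-2.96, 2.96], [-0.34, 2.1], [-1.41, 1.46], [0.24, 2.44], [-1.37, 4.51], [0.17, 1.92], [-2.96, 2.96]. Speed limits (rad/s): [2.39, 2.39, 3.14, 3.14, 3.14, 3.14, 3.14].

## Interface

Orientations are given as a rotation vector (axis times angle).
In Python, from bench import r gives the robot as it stands. The module is installed in compiled form; this text tells all that it offers.
- The arm moves only by the tool play_rows, never from a script. Its argument "plan" is a list of rows, each a list of 5 numbers: the opening, from -1 (shut) to 1 (fully open), then the shift along the world's x, y, z in m, then the turn about the world's z in rad. A call has 1 to 10 rows; each row is the pose to reach, as a shift and turn from the pose commanded when the call began; what a row does not reach only later rows make up. A row lasts 1/10 s, in which the tool goes at most 50 mm and 8.59 degrees, less where a joint would pass 70% of its speed; a pose out of reach is approached as far as the arm can. A call with a gripper value outside its range is refused whole. The fingers move at their own pace and stop on an object; "force" is the grip in N (left out, the last holds). Time passes only in rows, so rows that repeat a pose let the fingers close. It gives the time, the measured TCP pose, the force and the opening at its end, in the units of the state.
- r.get_obs(): the state, without advancing time (a new reading comes with each control period).
- r.grab_frame(name): name is "side" or "top" or "wrist"; returns a dict with "pixels" (480x640x3 uint8, blue, green, red), "z_map" (480x640 float32, m along the optical axis (not along the pixel's ray), 0 where there is no reading), "vfov" (degrees; the focal length in pixels is half the picture's height over the tangent of half this angle, whatever the lens; pixels are square), "cx", "cy" (the principal point, pixels), "R" (3x3) and "t" (3): a world point X has camera coordinates R X + t; the wrist camera has in their place "tool_from_camera" (4x4, takes a point from camera to tool coordinates, whose origin is the TCP and whose axes are the tool frame's). Camera axes: x right, y down, z forward; pixel columns grow to the right and rows downward; lengths in m; the calibration is good to about 2 mm. The wrist camera is an equidistant fisheye: a pixel r from the principal point sees the ray r / f radians off the axis. A picture is of the moment at which its call begins: read the wrist's pose just before it.
- r.hand_in(): hands the job in, once; it reports no verdict.
Trained networks look in a picture, given as the dict that the camera call returned (one of the last four; its "shot" number tells which), for a name from the list of things; names that differ only in an ending like _2 or _b are one class to them, and where a whole thing is asked for, a point or a joint stands for the part that bears it (a point fixed in the world has none). Each returns a list of dicts, best first, with "conf" (0 to 1); they miss things now and then, are a little off and sometimes report something else, mostly with a low value. They report only what shows in the picture. A call takes as long as a camera call. They do not tell look-alikes from the thing itself.
- r.outline_of(picture, label): "mask" (480x640 bool, what is visible of it) and "bbox" ([left, top, right, bottom] as shares, 0 to 1, of the picture: columns of its width, rows of its height, round what is visible of it).
- r.pinpoint(picture, label): "position" ([column, row] as shares, 0 to 1, of the picture: columns of its width, rows of its height: a listed point, or the origin of a listed thing).
The state is a dict: "clock": time; "joints": joint angles; "qvel": joint speeds; "tau": joint torques, N m; "tcp_pos": TCP position; "orientation": TCP orientation; "contact_force": force on the tool from outside, world axes, zero at the start; "moment": the same for the moment, N m; "grip_width": finger opening in m.
Only numpy, scipy, OpenCV 4.12 (cv2) and the standard library are available. Lean on these libraries where they do the work, as an engineer would, in place of code of your own. Each camera call takes 0.05 s, during which the arm holds its last target.

## Task

Pick up the slide holder with the amber film by its black grip, leaving the blue and green ones in their tray, and bring it to the sloped stage of the film reader. Set it centred over the light port with its long edge along the ledge, tilt it to the slope and press it gently until the sprung collar is pushed in and the holder lies flush on the stage face. Finish while holding it there, still gripped and pressed flush, for the reading; leave the stage's tilt, the bottle and the vial as they are.

Things in the scene. Friction and masses are not known exactly. Their poses are not given: they have to be found in the camera images.
- amber_mid (a point): slide holder to use, amber glass slide in an aluminium frame. This point is on its centre line half-way up, 20 mm above the underside. z points from the film side (underside) up to the top of the grip, x along the short edge, y along the long edge. At the start it lies film down in one of the three tray bays. Its two ends are alike: turned half a turn about z it is just as good
- amber: the same amber holder, origin at the centre of its flat underside. Frame 44 (x) x 90 (y) x 6 (z) mm, the slide level with the underside; on its back, centred, a black upright grip 34 (x) x 12 (y) mm, standing from 6 to 40 mm above the underside: pinch it across its 12 mm, along y. About 60 to 110 g
- blue_mid (a point): a like slide holder with a blue film, to be left in the tray; point and axes as for the amber one
- green_mid (a point): a like slide holder with a green film, to be left in the tray; point and axes as for the amber one
- tray: white fixed tray 180 (x) x 106 (y) mm with three bays side by side along its x, 58 mm apart; floor 4 mm thick, walls 10 mm high; origin at the centre of its underside. The three holders lie in it with their long edges along its y, in any order, with about 5 mm of play
- port (a point): centre of the light port on the reader's sloped stage face; the point lies in the plane of the face. Axes turn with the stage: z out of the face (up and to the reader's front), x up the slope, y level along the ledge. The slope is 10 to 24 degrees, different each time. A round black sprung collar, 32 mm across, stands 3 mm proud around the port; about 4 N pushes it level with the face
- stage: dark grey stage plate, 130 (up the slope) x 146 x 10 mm, clamped at its slope, not to be moved; axes as for the port, origin on its lower edge, 70 mm below the port. An aluminium ledge 4 mm high runs along y; its upper side is 26 mm below the port, so a centred holder clears it by 4 mm. Beside the lower half stand two aluminium cheeks, 75 to 81 mm out, up to 45 mm above the face
- reader: film reader: white base 190 x 170 x 50 mm, fixed to the bench; origin at the centre of its underside, front (dark panel, low side of the stage) to its -x, stage hinge 85 mm above the bench
- solvent_mid (a point): amber solvent bottle, 72 mm across and 150 mm high with its cap, standing beyond the work; point half-way up
- vial_mid (a point): small glass vial with a blue cap, 24 mm across and 36 mm high, standing in front of the work; point half-way up
Things that resemble listed ones, but are neither listed nor needed, are in the scene too. Of the things like the tray, leave any that is red; of the rest the smaller one is meant. What is shaped like the amber but yellow is not meant.

How it is judged:
On the way:
1. the amber slide holder is lifted clear of its tray in the gripper (z of amber_mid in the frame of tray above 0.05 m and contact force between the fingers and amber above 1 N and contact force between amber and tray below 0.1 N), for 0.2 s.
At the end, for the whole second after the job is handed in: the amber slide holder is still gripped and held at rest on the stage: face to face within about 3 degrees, gap under 1.8 mm (collar pushed in), centred on the port within 7 mm up or down the slope and 8 mm along the ledge, long edge along the ledge within 7 degrees, pressed with 3.5 to 28 N (angle between the z axis of amber_mid and the z axis of port, either way round below 0.05 rad and angle between the y axis of amber_mid and the y axis of port, either way round below 0.12 rad and z of amber in the frame of port between -0.003 and 0.0018 m and x of amber in the frame of port between -0.007 and 0.007 m and y of amber in the frame of port between -0.008 and 0.008 m and contact force between amber and stage between 3.5 and 28 N and contact force between the fingers and amber above 2 N and linear speed of amber below 0.01 m/s); the arm keeps its last pose, push and grip.
It fails at once if the slide holder is pressed on the stage with more than 45 N (contact force between amber and stage above 45 N).
It fails at once if the stage's tilt is disturbed (port moved over 5 mm) (distance of port from where it was at the start of the episode above 0.005 m).
It fails at once if the blue or green slide holder is taken or moved over 20 mm (distance of any of blue_mid, green_mid from where it was at the start of the episode above 0.02 m).
It fails at once if the solvent bottle is moved over 20 mm or tipped (distance of solvent_mid from where it was at the start of the episode above 0.02 m or angle between solvent_mid's own z axis and vertical above 0.5 rad).
It fails at once if the vial is moved over 20 mm or tipped (distance of vial_mid from where it was at the start of the episode above 0.02 m or angle between vial_mid's own z axis and vertical above 0.5 rad).
It also fails if it takes over 43 s, if anything falls off the work surface, if the arm or the gripper's body presses on something with over 40 N, if the wrist force passes 120 N, or if a joint passes its speed limit or range.

## Working session

There is one attempt and no reset: what is moved stays moved. The work goes in short steps, Python scripts to look and compute and a tool call to move; the robot and the scene stay as the last step left them, time stands still between calls to the robot, and variables do not carry over. Pictures are saved under pics/ and viewed, and the job is handed in when it is done.

Besides the shell and the picture viewer there is one more tool, called after ">>>" by a JSON object that holds its "fn" and its "kwargs", one argument or row to a line. play_rows: Moves the arm, as the interface text tells. Its arguments: {"type":"object","properties":{"plan":{"type":"array","items":{"type":"array","items":{"type":"number"}}},"force":{"type":"number"}},"required":["plan"]}

```bash
mkdir -p pics; ls
cat > h.py <<'E'
import numpy as np, cv2
from bench import r
from scipy.spatial.transform import Rotation as Rn
def f_of(p): return 240/np.tan(np.radians(p['vfov'])/2)
def world(p,u,v,z=None):
    "pixel arrays -> world (non-fisheye)"
    u=np.asarray(u,float);v=np.asarray(v,float)
    f=f_of(p)
    if z is None: z=p['z_map'][v.round().astype(int),u.round().astype(int)]
    c=np.stack([(u-p['cx'])/f*z,(v-p['cy'])/f*z,z],-1)
    return (c-p['t'])@np.asarray(p['R'])
def proj(p,X):
    c=np.asarray(X)@np.asarray(p['R']).T+p['t'];f=f_of(p)
    return np.stack([c[...,0]/c[...,2]*f+p['cx'],c[...,1]/c[...,2]*f+p['cy']],-1)
E
python3 - <<'E'
from h import *
import pickle
print(r.get_obs())
for n in ['side','top','wrist']:
    p=r.grab_frame(n); cv2.imwrite(f'pics/{n}0.png',p['pixels'])
    pickle.dump(p,open(f'{n}0.pkl','wb'))
    print(n,{k:(v if k not in('pixels','z_map') else v.shape) for k,v in p.items()})
    for l in ['amber_mid','blue_mid','green_mid','tray','port','stage','reader','solvent_mid','vial_mid']:
        print(l,[(round(d['conf'],2),np.round(np.array(d['position'])*[640,480],1).tolist()) for d in r.pinpoint(p,l)])
E
```

```text
pics
{'clock': 0.0, 'joints': array([ 1.23090273,  0.47780266,  0.02233356,  1.55649991, -0.01151929,
        1.10930487, -0.08306438]), 'qvel': array([ 9.04017577e-04, -5.15803309e-04,  5.47829259e-04,  7.93967279e-04,
       -8.06511655e-04, -2.40358825e-05, -1.49973738e-05]), 'tau': array([ 1.53350888e-04, -5.96462202e+01,  1.60814624e+00, -2.81198448e+01,
        1.24701503e-02,  9.52636474e-03, -1.77918182e-06]), 'tcp_pos': array([ 0.15491707, -0.6563594 ,  0.23830341]), 'orientation': array([ 1.0378588 ,  1.31158548, -1.03606482]), 'contact_force': array([ 0.11680503,  0.25755073, -0.83401041]), 'moment': array([ 0.03254001, -0.04530313,  0.02749895]), 'grip_width': 0.08540640928699306}
side {'pixels': (480, 640, 3), 'z_map': (480, 640), 'vfov': 51.0588762606712, 'cx': 322.5872037403943, 'cy': 243.76065015590416, 'R': array([[-0.81693082, -0.57653434,  0.01523785],
       [-0.41862339,  0.57458829, -0.70328   ],
       [ 0.39670958, -0.58091003, -0.71074964]]), 't': array([0.39341296, 0.37596343, 0.72626751]), 'shot': 1}
amber_mid [(0.83, [395.1, 245.7]), (0.56, [341.1, 291.6])
[... 1049 characters left out ...]
277.3, 144.9]), (0.51, [385.6, 250.8])]
vial_mid [(0.58, [375.1, 274.4]), (0.45, [270.8, 310.1])]
wrist {'pixels': (480, 640, 3), 'z_map': (480, 640), 'vfov': 65.70646984690485, 'cx': 318.4447375464756, 'cy': 237.4726191556597, 'tool_from_camera': array([[-1.57722402e-04, -2.90532922e-01,  9.56864983e-01,
        -1.36195263e-01],
       [-1.61305620e-03, -9.56863676e-01, -2.90532791e-01,
         7.49051975e-02],
       [ 9.99998687e-01, -1.58930052e-03, -3.17727095e-04,
        -5.55880076e-04],
       [ 0.00000000e+00,  0.00000000e+00,  0.00000000e+00,
         1.00000000e+00]]), 'shot': 3}
amber_mid []
blue_mid []
green_mid []
tray []
port []
stage []
reader []
solvent_mid []
vial_mid []
```

View pics/top0.png

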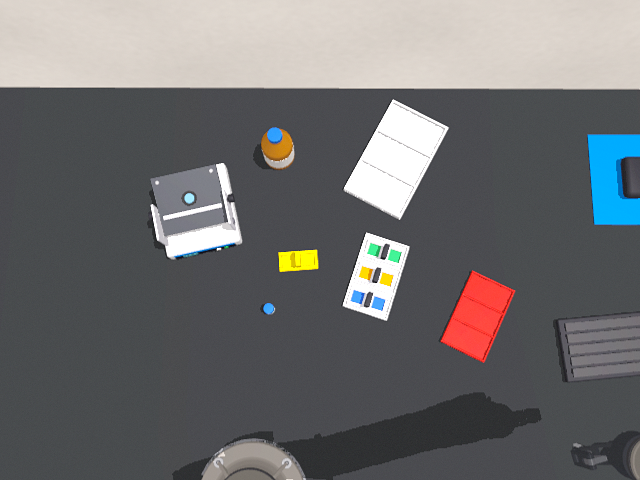

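View pics/side0.png

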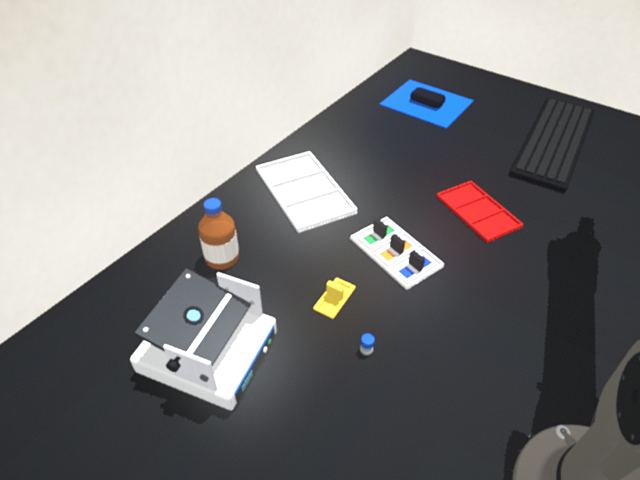

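Candidates for the amber holder in the top view: the amber film in the middle bay of the small white tray (376,276), and the yellow look-alike on the bench (298,260). The tray options are the small white one (376,277), the big white one (396,158) and the red one (478,316). I choose the middle bay of the small white tray. Next I'll check a crop and measure.

```bash
cat > m.py <<'E'
from h import *
import pickle
T=pickle.load(open('top0.pkl','rb'));S=pickle.load(open('side0.pkl','rb'))
c=T['pixels'][225:325,335:420];c=cv2.resize(c,None,fx=6,fy=6,interpolation=cv2.INTER_NEAREST);
d=S['pixels'][210:300,340:450];d=cv2.resize(d,None,fx=5,fy=5,interpolation=cv2.INTER_NEAREST);
cv2.imwrite('pics/c1.png',c);cv2.imwrite('pics/c2.png',d)
vv,uu=np.mgrid[0:480,0:640]
for n,p in(('top',T),('side',S)):
    W=world(p,uu,vv); p['W']=W
    hsv=cv2.cvtColor(p['pixels'],cv2.COLOR_BGR2HSV)
    print(n,'table z',np.median(W[(hsv[...,2]<60)&(p['z_map']>0)][:,2]))
    box=np.array([[.45,.75],[-.35,.05]])
    inb=(W[...,0]>.35)&(W[...,0]<.85)&(W[...,1]<0.35)&(W[...,1]>-.35)&(p['z_map']>0)
    for col,(lo,hi) in dict(blue=(100,125),green=(50,85),amber=(12,24)).items():
        m=inb&(hsv[...,0]>=lo)&(hsv[...,0]<=hi)&(hsv[...,1]>150)&(hsv[...,2]>60)
        k,l,st,ce=cv2.connectedComponentsWithStats(m.astype(np.uint8))
        for i in range(1,k):
            if st[i,4]>=20: print(col,st[i].tolist(),ce[i].round(1),np.median(W[l==i],0).round(4))
E
python3 m.py
```

```text
top table z 0.0013368900736331194
blue [267, 127, 15, 16, 185] [274.3 134.8] [ 0.7718 -0.0435  0.1513]
blue [175, 243, 60, 15, 96] [205.  249.6] [0.5375 0.1181 0.0414]
blue [351, 291, 13, 13, 117] [357.4 296.8] [ 0.4354 -0.2288  0.0057]
blue [372, 297, 13, 14, 114] [378.  303.2] [ 0.4218 -0.2765  0.0061]
blue [263, 303, 11, 11, 90] [268.1 307.8] [ 0.4069 -0.028   0.0369]
green [368, 244, 12, 13, 108] [373.8 249.7] [ 0.5452 -0.2685  0.0064]
green [388, 250, 13, 13, 111] [394.3 255.7] [ 0.531  -0.3152  0.006 ]
amber [261, 129, 32, 32, 591] [277.1 147. ] [ 0.758  -0.0492  0.105 ]
amber [367, 268, 6, 12, 36] [369.3 273.4] [ 0.4905 -0.2567  0.0054]
side table z -0.000692904901962748
blue [204, 198, 17, 16, 226] [212.2 205.4] [ 0.7681 -0.0403  0.1482]
blue [423, 259, 7, 8, 29] [425.6 262.3] [ 0.4134 -0.2789  0.0047]
blue [400, 268, 13, 9, 68] [406.1 272. ] [ 0.4358 -0.2308  0.0044]
blue [235, 328, 38, 66, 79] [253.  361.7] [0.5333 0.1275 0.0428]
blue [361, 333, 14, 16, 174] [367.3 340.2] [ 0.4049 -0.0251  0.0343]
amber [199, 212, 35, 33, 792] [215.8 227.6] [ 0.7562 -0.028   0.1026]
amber [324, 286, 19, 20, 223] [333.  295.6] [ 0.5175 -0.0858  0.0139]
amber [313, 307, 20, 12, 22] [322.4 313.3] [ 5.148e-01 -4.760e-02 -2.000e-04]
```

View pics/c1.png

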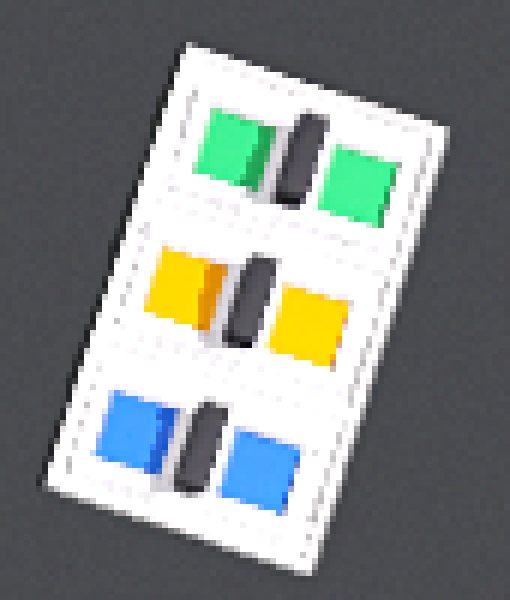

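View pics/c2.png

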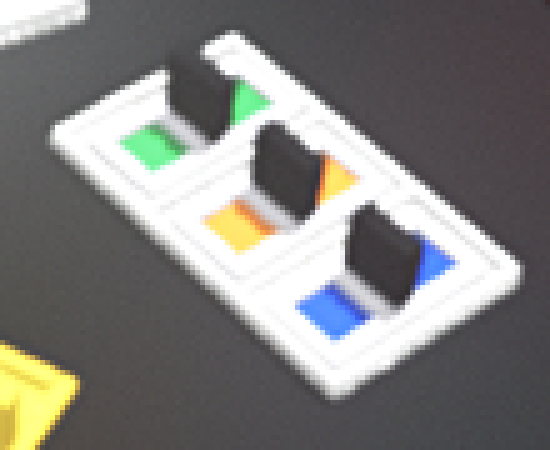

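```bash
cat > m2.py <<'E'
from m import *
print('-----')
hv={n:cv2.cvtColor(p['pixels'],cv2.COLOR_BGR2HSV) for n,p in(('top',T),('side',S))}
for n,p in(('top',T),('side',S)):
    W=p['W'];h=hv[n]
    # amber film patches
    m=(h[...,0]>=15)&(h[...,0]<=30)&(h[...,1]>120)&(h[...,2]>90)&(abs(W[...,0]-.483)<.06)&(abs(W[...,1]+.272)<.06)
    k,l,st,ce=cv2.connectedComponentsWithStats(m.astype(np.uint8))
    for i in range(1,k):
        if st[i,4]>8: print(n,'amber',st[i].tolist(),ce[i].round(1),W[l==i].mean(0).round(4))
    # grips: points high z in tray region
    m=(W[...,2]>.02)&(W[...,2]<.06)&(W[...,0]>.4)&(W[...,0]<.57)&(W[...,1]<-.2)&(W[...,1]>-.34)
    k,l,st,ce=cv2.connectedComponentsWithStats(m.astype(np.uint8))
    for i in range(1,k):
        if st[i,4]>8:
            q=W[l==i]; t=q[q[:,2]>.036]
            u,s,vt=np.linalg.svd((t-t.mean(0))[:,:2]); 
            rc=cv2.minAreaRect(t[:,:2].astype(np.float32)*1000)
            print(n,'grip',st[i].tolist(),ce[i].round(1),'top',t.mean(0).round(4),len(t),'ang',np.arctan2(*vt[0][::-1]).round(3),rc,q[:,2].max())
    # tray
    m=(h[...,1]<60)&(h[...,2]>150)&(W[...,0]>.36)&(W[...,0]<.62)&(W[...,1]<-.15)&(W[...,1]>-.4)&(W[...,2]<.03)
    k,l,st,ce=cv2.connectedComponentsWithStats(m.astype(np.uint8)); i=1+st[1:,4].argmax()
    q=W[l==i]; q=q[q[:,2]>.007]; print(n,'tray',cv2.minAreaRect(q[:,:2].astype(np.float32)*1000),np.median(q[:,2]),np.percentile(q[:,2],95))
    # stage plane
    m=(h[...,1]<80)&(h[...,2]>45)&(h[...,2]<130)&(W[...,2]>.085)&(W[...,0]>.5)&(W[...,0]<.8)&(W[...,1]>.03)&(W[...,1]<.3)
    m=cv2.erode(m.astype(np.uint8),np.ones((3,3)))>0
    q=W[m];
    for _ in range(5):
        c=q.mean(0);u,s,vt=np.linalg.svd(q-c,full_matrices=False);nn=vt[2]*np.sign(vt[2][2]);d=(W[m]-c)@nn;q=W[m][abs(d)<.004]
    print(n,'stage n',nn.round(4),'c',c.round(4),len(q),'rms',np.std((q-c)@nn),'tilt',np.degrees(np.arccos(nn[2])),'updir yaw',np.arctan2(-nn[1],-nn[0]))
    p['pl']=(c,nn)
    m2=(h[...,0]>=75)&(h[...,0]<=105)&(h[...,1]>60)&(h[...,2]>100)&(W[...,2]>.08)&(W[...,2]<.16)&(W[...,1]>.03)&(W[...,0]>.55)
    k,l,st,ce=cv2.connectedComponentsWithStats(m2.astype(np.uint8))
    for i in range(1,k):
        if st[i,4]>8: 
            w=W[l==i].mean(0);print(n,'port',st[i].tolist(),ce[i].round(1),w.round(4),'d',(w-c)@nn)
c=T['pixels'][150:270,140:250];c=cv2.resize(c,None,fx=5,fy=5,interpolation=cv2.INTER_NEAREST);cv2.imwrite('pics/s1.png',c)
c=S['pixels'][260:410,120:290];c=cv2.resize(c,None,fx=4,fy=4,interpolation=cv2.INTER_NEAREST);cv2.imwrite('pics/s2.png',c)
E
python3 m2.py | sed -n '/-----/,$p'
```

```text
-----
top amber [359, 266, 14, 14, 127] [365.5 272.7] [ 0.4914 -0.2484  0.0059]
top amber [380, 273, 13, 13, 122] [386.  278.9] [ 0.4774 -0.2955  0.006 ]
top grip [381, 243, 9, 16, 91] [384.8 250.6] top [ 0.5384 -0.2905  0.044 ] 82 ang 2.865 ((538.5405883789062, -290.5932312011719), (11.969066619873047, 33.63726043701172), 73.34841918945312) 0.05083250341630586
top grip [372, 266, 10, 17, 94] [376.4 274.3] top [ 0.4845 -0.271   0.0445] 84 ang 2.865 ((484.9874267578125, -271.2508239746094), (12.042688369750977, 34.635093688964844), 74.06504821777344) 0.05256240676948054
top grip [364, 291, 9, 16, 89] [368.1 298.6] top [ 0.4294 -0.2519  0.0442] 82 ang 2.853 ((429.499267578125, -252.12832641601562), (11.948975563049316, 33.40995407104492), 72.1273422241211) 0.05076144270375699
top tray ((485.4114685058594, -271.7743225097656), (106.74745178222656, 179.900146484375), 71.59194946289062) 0.010874231019630403 0.015548009921921468
top stage n [-0.4909 -0.1238  0.8624] c [0.6245 0.1067 0.1071] 28 rms 0.00188996307392468 tilt 30.416654257355248 updir yaw 0.24700054856454084
top port [184, 193,
[... 559 characters left out ...]
82031), (14.129358291625977, 34.063446044921875), 71.94314575195312) 0.04671533979608128
side grip [408, 250, 17, 19, 195] [416.4 258.6] top [ 0.4264 -0.25    0.0418] 104 ang 2.87 ((426.53961181640625, -251.03372192382812), (14.201131820678711, 33.72472381591797), 75.17280578613281) 0.046474631164039534
side tray ((483.5637512207031, -271.1802673339844), (109.04146575927734, 179.98159790039062), 71.8941879272461) 0.009021252192720592 0.01143201896710243
side stage n [-0.2811 -0.0695  0.9572] c [0.6681 0.1424 0.1128] 2259 rms 0.0013523158615600037 tilt 16.832793904210895 updir yaw 0.24221266873771533
side port [186, 309, 15, 13, 87] [193.1 315.1] [0.6402 0.1448 0.106 ] d 0.0011688451241477083
```

View pics/s1.png

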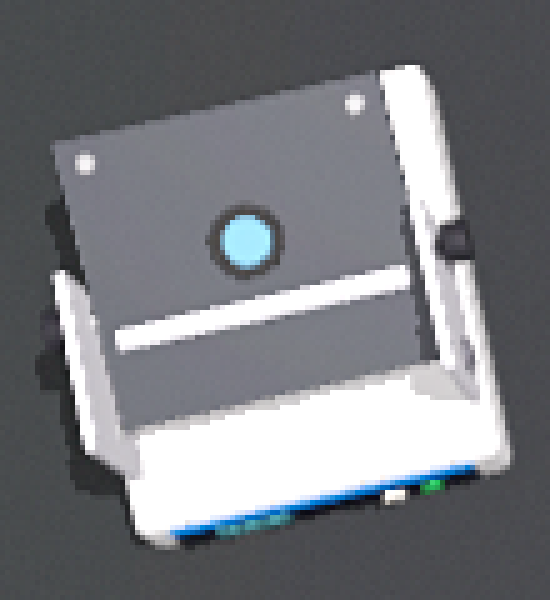

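View pics/s2.png

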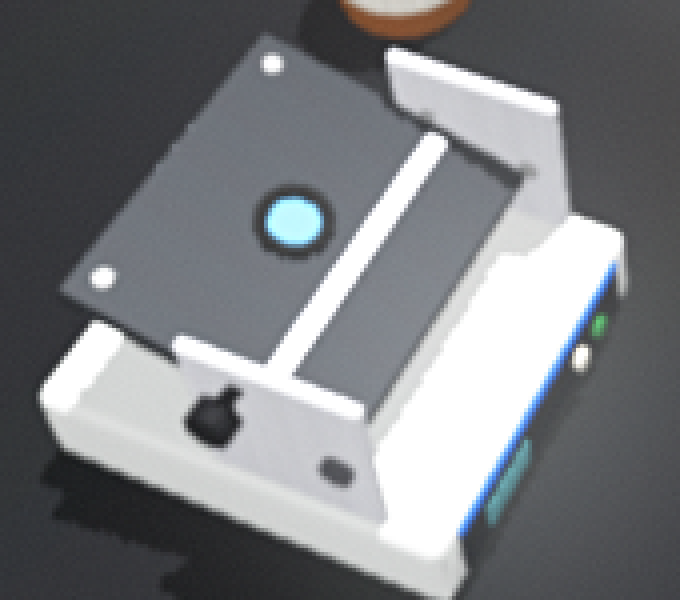

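```bash
cat > m3.py <<'E'
from m2 import *
print('=====')
def fit(P):
    q=P
    for _ in range(8):
        c=q.mean(0);u,s,vt=np.linalg.svd(q-c,full_matrices=False);n=vt[2]*np.sign(vt[2][2]);q=P[abs((P-c)@n)<.003]
    return c,n,len(q),np.std((q-c)@n)
for nm,p,poly,cen,rad in(('top',T,np.array([[65,155],[370,90],[398,255],[118,318]])/5+[140,150],(189.1,197.9),9),('side',S,np.array([[260,50],[410,135],[290,330],[190,325],[70,290]])/4+[120,260],(193.1,315.1),13)):
    m=np.zeros((480,640),np.uint8);cv2.fillPoly(m,[poly.round().astype(np.int32)],1);cv2.circle(m,(int(cen[0]),int(cen[1])),rad,0,-1)
    m=cv2.erode(m,np.ones((3,3)))
    c,n,k,sd=fit(p['W'][m>0]);print(nm,'n',n.round(4),'tilt',np.degrees(np.arccos(n[2])).round(2),'upyaw',np.arctan2(-n[1],-n[0]).round(4),k,m.sum(),sd.round(5))
    # ray-plane for port centre
    f=f_of(p);R=np.asarray(p['R']);o=-R.T@p['t'];ray=R.T@np.array([(cen[0]-p['cx'])/f,(cen[1]-p['cy'])/f,1])
    s=((c-o)@n)/(ray@n);print('port on plane',(o+s*ray).round(4))
o=r.get_obs();M=Rn.from_rotvec(o['orientation']).as_matrix();print('tool axes\n',M.round(3),'zyaw',np.arctan2(M[1,2],M[0,2]))
E
python3 m3.py | sed -n '/=====/,$p'
```

```text
=====
top n [0.9312 0.2136 0.2955] tilt 72.81 upyaw -2.9161 131 1575 0.00172
port on plane [ 0.323  -0.1578  1.3963]
side n [-0.2878 -0.0697  0.9551] tilt 17.23 upyaw 0.2377 2273 2333 0.0012
port on plane [0.6412 0.1442 0.1048]
tool axes
 [[ 0.     0.973  0.23 ]
 [-0.     0.23  -0.973]
 [-1.     0.     0.   ]] zyaw -1.338951300332606
```

>>> {"fn": "play_rows", "kwargs": {
  "plan": [
    [1,0.02,0.023,0,-0.03],
    [1,0.05,0.06,0,-0.08],
    [1,0.08,0.095,0,-0.13],
    [1,0.11,0.13,0,-0.18],
    [1,0.14,0.165,0,-0.23],
    [1,0.17,0.2,-0.01,-0.28],
    [1,0.2,0.235,-0.02,-0.33],
    [1,0.23,0.27,-0.03,-0.38],
    [1,0.26,0.305,-0.04,-0.43],
    [1,0.29,0.34,-0.05,-0.47]
  ],
  "force": 30
}}

```text
clock: 2.5
tcp_pos: [0.4461, -0.3156, 0.1893]
orientation: [1.384, 1.085, -1.384]
contact_force: [0.3, 0.1, 0.5]
grip_width: 0.0853
```

>>> {"fn": "play_rows", "kwargs": {
  "plan": [
    [1,0.02,0.025,-0.01,-0.02],
    [1,0.037,0.045,-0.02,-0.04],
    [1,0.037,0.045,-0.02,-0.04],
    [1,0.037,0.045,-0.02,-0.04]
  ]
}}

```text
clock: 2.9
tcp_pos: [0.4822, -0.2717, 0.1692]
orientation: [1.41, 1.066, -1.41]
contact_force: [-0.4, -1.3, 0.9]
grip_width: 0.0856
```

```bash
cat >> h.py <<'E'
def fish_world(p,o):
    vv,uu=np.mgrid[0:480,0:640].astype(float);f=f_of(p)
    dx,dy=uu-p['cx'],vv-p['cy'];rr=np.hypot(dx,dy)+1e-9;th=rr/f;z=p['z_map']
    k=z*np.tan(np.minimum(th,1.5))/rr
    c=np.stack([dx*k,dy*k,z,np.ones_like(z)],-1)@p['tool_from_camera'].T
    M=Rn.from_rotvec(o['orientation']).as_matrix()
    return c[...,:3]@M.T+o['tcp_pos']
E
python3 - <<'E'
from h import *
import pickle
o=r.get_obs();p=r.grab_frame('wrist');pickle.dump((o,p),open('w1.pkl','wb'))
cv2.imwrite('pics/w1.png',p['pixels'])
W=fish_world(p,o)
M=Rn.from_rotvec(o['orientation']).as_matrix();print(o['tcp_pos'],np.arctan2(M[1,2],M[0,2]))
m=(W[...,2]>.02)&(W[...,2]<.06)&(W[...,0]>.4)&(W[...,0]<.57)&(W[...,1]<-.2)&(W[...,1]>-.34)
k,l,st,ce=cv2.connectedComponentsWithStats(m.astype(np.uint8))
for i in range(1,k):
    if st[i,4]>30:
        q=W[l==i];t=q[q[:,2]>np.percentile(q[:,2],95)-.004];rc=cv2.minAreaRect(t[:,:2].astype(np.float32)*1000)
        print(st[i].tolist(),ce[i].round(1),rc,t[:,2].mean())
E
```

```text
[ 0.48218809 -0.27166637  0.16918784] -1.8473795513857894
[317, 124, 17, 49, 808] [324.9 147.8] ((539.1204223632812, -291.71710205078125), (11.231729507446289, 34.06786346435547), 74.04135131835938) 0.04533370882595966
[311, 199, 17, 51, 853] [319.  224.1] ((485.24993896484375, -271.9109191894531), (11.851288795471191, 33.86916732788086), 74.30904388427734) 0.045353615884441464
[307, 269, 16, 50, 743] [314.7 293.6] ((430.0853271484375, -252.626708984375), (11.807933807373047, 33.606590270996094), 72.99459075927734) 0.045318969037662894
```

View pics/w1.png

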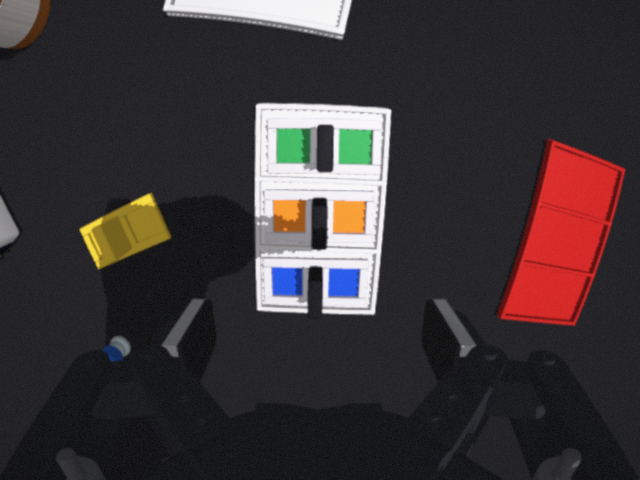

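>>> {"fn": "play_rows", "kwargs": {
  "plan": [
    [1,0.001,0,-0.03,0],
    [1,0.002,0,-0.06,0],
    [1,0.002,0,-0.09,0],
    [1,0.002,0,-0.115,0],
    [1,0.002,0,-0.13,0],
    [1,0.002,0,-0.14,0],
    [1,0.002,0,-0.144,0],
    [1,0.002,0,-0.144,0]
  ]
}}

```text
clock: 3.75
tcp_pos: [0.4843, -0.2724, 0.0256]
orientation: [1.411, 1.064, -1.411]
contact_force: [0.1, -0.2, 0.8]
grip_width: 0.0851
```

>>> {"fn": "play_rows", "kwargs": {
  "plan": [
    [-1,0,0,0,0],
    [-1,0,0,0,0],
    [-1,0,0,0,0],
    [-1,0,0,0,0],
    [-1,0,0,0,0],
    [-1,0,0,0,0],
    [-1,0,0,0,0],
    [-1,0,0,0,0],
    [-1,0,0,0,0],
    [-1,0,0,0,0]
  ],
  "force": 30
}}

```text
clock: 4.75
tcp_pos: [0.4843, -0.272, 0.0256]
orientation: [1.411, 1.064, -1.411]
contact_force: [-1.3, 0.2, 5.4]
grip_width: 0.0111
```

Run:
```python
from h import *
o=r.get_obs();print(o['tcp_pos'],o['contact_force'],o['grip_width'],o['clock'])
p=r.grab_frame('side');c=p['pixels'][160:300,320:460];a=cv2.resize(c,None,fx=4,fy=4)
cv2.imwrite('pics/g1.png',a)
```

```text
[ 0.48431535 -0.27200807  0.02558079] [-1.30377498  0.1858878   5.42207176] 0.011146121072789495 4.75
```

View pics/g1.png

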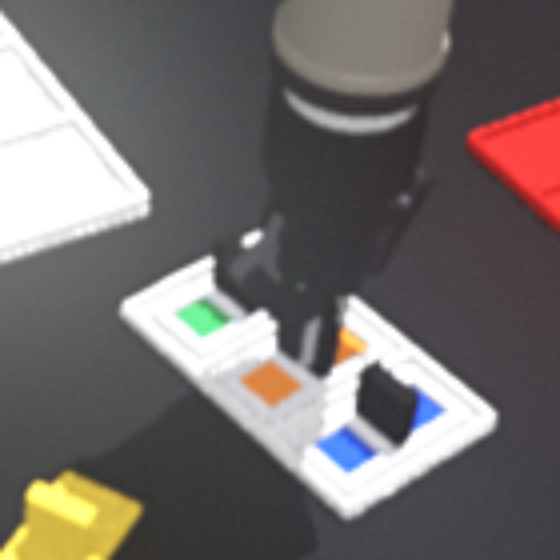

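The gripper has closed on the amber grip (crop about (310,340), opening 11 mm). Lifting.

>>> {"fn": "play_rows", "kwargs": {
  "plan": [
    [-1,0,0,0.01,0],
    [-1,0,0,0.03,0],
    [-1,0,0,0.06,0],
    [-1,0,0,0.09,0],
    [-1,0,0,0.12,0],
    [-1,0,0,0.15,0],
    [-1,0,0,0.17,0],
    [-1,0,0,0.17,0],
    [-1,0,0,0.17,0],
    [-1,0,0,0.17,0]
  ]
}}

```text
clock: 5.8
tcp_pos: [0.4831, -0.2715, 0.194]
orientation: [1.411, 1.067, -1.413]
contact_force: [-0.2, 0.4, -0.4]
grip_width: 0.0115
```

Run:
```python
from h import *
import pickle
o=r.get_obs();print(o['tcp_pos'],o['contact_force'],o['grip_width'],o['clock'])
p=r.grab_frame('side');pickle.dump(p,open('s2.pkl','wb'));c=p['pixels'][120:300,300:460];a=cv2.resize(c,None,fx=3,fy=3)
o=r.get_obs();q=r.grab_frame('wrist');pickle.dump((o,q),open('w2.pkl','wb'));b=q['pixels'][200:480,150:500]
b=cv2.resize(b,(675,540))[:, :310+10] if 0 else cv2.resize(b,(310,248));b=cv2.copyMakeBorder(b,0,a.shape[0]-248,0,0,cv2.BORDER_CONSTANT)
cv2.imwrite('pics/g2.png',np.hstack([a,b]))
for l in ['blue_mid','green_mid']: print(l,[(d['conf'],np.array(d['position'])*[640,480]) for d in r.pinpoint(p,l)])
```

```text
[ 0.48312045 -0.27152497  0.19400691] [-0.20072193  0.35256411 -0.43300362] 0.011521724157138584 5.8
blue_mid [(0.62, array([414.912, 258.288]))]
green_mid [(0.81, array([383.424, 232.608]))]
```

View pics/g2.png

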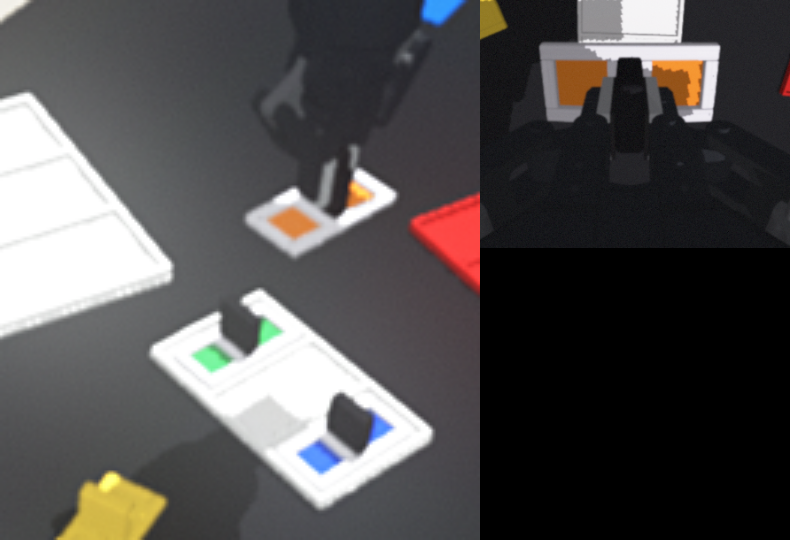

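```bash
cat > hold.py <<'E'
from h import *
def hold(p,o,show=True):
    W=fish_world(p,o);M=Rn.from_rotvec(o['orientation']).as_matrix()
    t=(W-o['tcp_pos'])@M   # tool coords
    hsv=cv2.cvtColor(p['pixels'],cv2.COLOR_BGR2HSV)
    near=(t[...,0]>.0)&(t[...,0]<.05)&(abs(t[...,1])<.05)&(abs(t[...,2])<.06)&(p['z_map']>0)
    light=(hsv[...,2]>75)
    am=near&(hsv[...,0]<25)&(hsv[...,1]>100)&light
    fr=near&light&((abs(t[...,2])>.015)|am)
    k,l,st,ce=cv2.connectedComponentsWithStats(fr.astype(np.uint8))
    q=t[fr];
    pl=q
    for _ in range(8):
        c=pl.mean(0);vt=np.linalg.svd(pl-c,full_matrices=False)[2];n=vt[2]*np.sign(-vt[2][0]);pl=q[abs((q-c)@n)<.0025]
    rc=cv2.minAreaRect(pl[:,1:].astype(np.float32)*1000)
    return c,n,rc,len(q),len(pl),M
if __name__=='__main__':
    import pickle
    o,p=pickle.load(open('w2.pkl','rb'))
    c,n,rc,a,b,M=hold(p,o);print('c',c.round(4),'n',n.round(4),'tilt about z deg',np.degrees(np.arctan2(n[1],-n[0])),'about y',np.degrees(np.arctan2(n[2],-n[0])),rc,a,b)
    print(M.round(3))
E
python3 hold.py
```

```text
c [ 0.0169  0.0081 -0.001 ] n [-9.835e-01 -1.811e-01  5.000e-04] tilt about z deg -10.43459146636978 about y 0.028085234866032115 ((4.610801696777344, -0.8060379028320312), (90.47657775878906, 37.693511962890625), 89.68199157714844) 10160 6904
[[-0.002  0.962 -0.275]
 [ 0.001 -0.275 -0.962]
 [-1.    -0.003 -0.   ]]
```

Run:
```python
from hold import *
import pickle
o,p=pickle.load(open('w2.pkl','rb'))
W=fish_world(p,o);M=Rn.from_rotvec(o['orientation']).as_matrix();t=(W-o['tcp_pos'])@M
hsv=cv2.cvtColor(p['pixels'],cv2.COLOR_BGR2HSV)
for u in (250,280,380,400):
  print(u,[(v,t[v,u].round(4).tolist(),p['pixels'][v,u].tolist()) for v in range(240,345,6)])
```

```text
250 [(240, [0.1928, -0.0277, -0.0652], [17, 15, 16]), (246, [0.1921, -0.0334, -0.0654], [42, 40, 39]), (252, [0.0132, 0.0227, -0.0304], [140, 133, 134]), (258, [0.0149, 0.0193, -0.0309], [143, 135, 138]), (264, [0.0139, 0.0169, -0.0309], [143, 138, 138]), (270, [0.0184, 0.0123, -0.032], [29, 82, 150]), (276, [0.019, 0.009, -0.0323], [27, 83, 150]), (282, [0.0191, 0.006, -0.0325], [19, 79, 147]), (288, [0.0186, 0.0032, -0.0326], [27, 85, 149]), (294, [0.0184, 0.0002, -0.0328], [26, 85, 150]), (300, [0.0193, -0.0034, -0.0333], [27, 84, 150]), (306, [0.0186, -0.0062, -0.0333], [24, 85, 149]), (312, [0.0186, -0.0095, -0.0336], [25, 82, 148]), (318, [0.0184, -0.0127, -0.0338], [61, 93, 139]), (324, [0.0126, -0.0126, -0.0328], [136, 128, 133]), (330, [0.0151, -0.0175, -0.0337], [138, 132, 135]), (336, [0.0139, -0.0201, -0.0337], [129, 123, 124]), (342, [0.1926, -0.1404, -0.0734], [39, 36, 37])]
280 [(240, [0.1822, -0.0244, -0.0356], [145, 143, 143]), (246, [0.1886, -0.0322, -0.0365], [229, 227, 228]), (252, [0.0141, 0.0224, -0.0175], [220, 211, 215]), (258, [0.0124, 0.0203, -0.0174], [195,
[... 1765 characters left out ...]
, 240]), (264, [0.0129, 0.0171, 0.0346], [242, 235, 238]), (270, [0.0194, 0.0117, 0.0364], [43, 128, 225]), (276, [0.0185, 0.0091, 0.0364], [37, 83, 143]), (282, [0.0195, 0.0056, 0.0369], [57, 92, 142]), (288, [0.0184, 0.003, 0.0369], [81, 99, 141]), (294, [0.0169, 0.0007, 0.0367], [90, 99, 123]), (300, [0.016, -0.002, 0.0368], [108, 107, 118]), (306, [0.0161, -0.0052, 0.0371], [126, 120, 123]), (312, [0.0149, -0.0078, 0.0371], [142, 135, 138]), (318, [0.0138, -0.0104, 0.0371], [183, 174, 177]), (324, [0.0143, -0.014, 0.0375], [224, 216, 220]), (330, [0.0139, -0.0171, 0.0378], [241, 235, 237]), (336, [0.0144, -0.0208, 0.0382], [217, 207, 209]), (342, [0.1919, -0.1408, 0.0851], [41, 39, 40])]
```

Run:
```python
import pickle,cv2
o,p=pickle.load(open('w2.pkl','rb'))
cv2.imwrite('pics/w2.png',cv2.resize(p['pixels'][220:370,200:440],None,fx=3,fy=3))
```

```text
(no output)
```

View pics/w2.png

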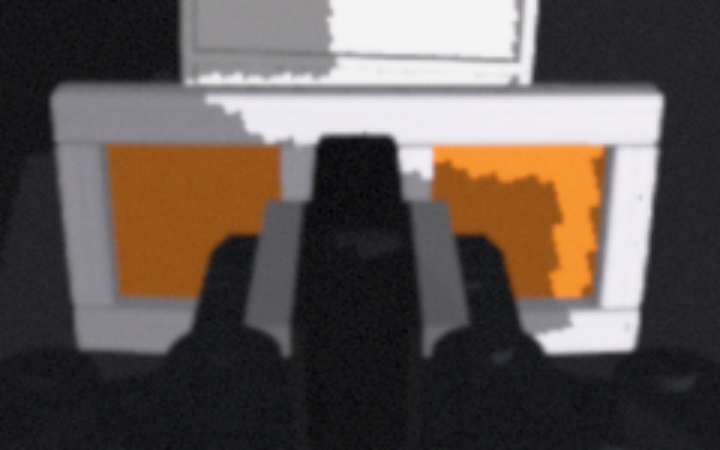

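>>> {"fn": "play_rows", "kwargs": {
  "plan": [
    [-1,0.004,0.02,0.005,0.03],
    [-1,0.012,0.06,0.01,0.08],
    [-1,0.02,0.1,0.01,0.13],
    [-1,0.028,0.14,0.01,0.18],
    [-1,0.036,0.18,0.01,0.24],
    [-1,0.045,0.22,0.01,0.3],
    [-1,0.053,0.26,0.01,0.36],
    [-1,0.062,0.3,0.01,0.42],
    [-1,0.07,0.34,0.01,0.47],
    [-1,0.077,0.375,0.01,0.5]
  ]
}}

```text
clock: 7.0
tcp_pos: [0.5607, 0.1067, 0.2055]
orientation: [1.041, 1.308, -1.04]
contact_force: [0.2, -0.2, -0.5]
grip_width: 0.011
```

>>> {"fn": "play_rows", "kwargs": {
  "plan": [
    [-1,0.003,0.015,0,0.01],
    [-1,0.005,0.022,0,0.015],
    [-1,0.005,0.022,0,0.015],
    [-1,0.005,0.022,0,0.015],
    [-1,0.005,0.022,0,0.015]
  ]
}}

```text
clock: 7.5
tcp_pos: [0.566, 0.123, 0.2052]
orientation: [1.034, 1.31, -1.036]
contact_force: [0.3, -0.6, -0.9]
grip_width: 0.0113
```

Run:
```python
from hold import *
import pickle
o=r.get_obs();p=r.grab_frame('wrist');pickle.dump((o,p),open('w3.pkl','wb'))
T=r.grab_frame('top');pickle.dump(T,open('t3.pkl','wb'))
print(o['tcp_pos'],o['contact_force'],o['clock'],o['grip_width'])
M=Rn.from_rotvec(o['orientation']).as_matrix();print(M.round(4))
cv2.imwrite('pics/w3.png',p['pixels'])
for l in('port','stage'): print([(d['conf'],np.array(d['position'])*[640,480]) for d in r.pinpoint(p,l)])
```

```text
[0.56604569 0.12299403 0.20523686] [ 0.32746395 -0.60586631 -0.94718475] 7.5 0.011329183462944151
[[-2.000e-04  9.727e-01  2.319e-01]
 [-1.100e-03  2.319e-01 -9.727e-01]
 [-1.000e+00 -5.000e-04  1.000e-03]]
[(0.75, array([312.704, 120.288]))]
[(0.64, array([570.368, 380.784])), (0.6, array([317.632, 216.576]))]
```

View pics/w3.png

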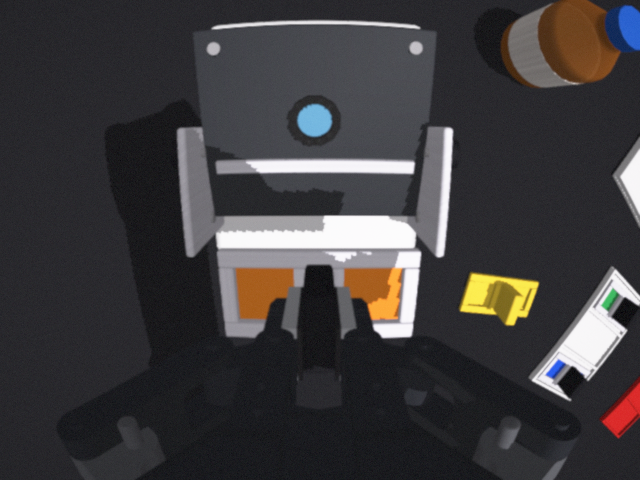

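```bash
cat > m4.py <<'E'
from hold import *
import pickle
o,p=pickle.load(open('w3.pkl','rb'));W=fish_world(p,o);M=Rn.from_rotvec(o['orientation']).as_matrix()
hsv=cv2.cvtColor(p['pixels'],cv2.COLOR_BGR2HSV)
def fit(P):
    q=P[np.abs(P[:,2]-np.median(P[:,2]))<.04]
    for _ in range(10):
        c=np.median(q,0);c=q.mean(0);n=np.linalg.svd(q-c,full_matrices=False)[2][2];n*=np.sign(n[2]);q=P[abs((P-c)@n)<.004]
    return c,n,len(q),np.std((q-c)@n)
m=np.zeros((480,640),np.uint8);cv2.fillPoly(m,[np.array([[205,58],[425,58],[415,155],[220,155]])],1);cv2.circle(m,(314,120),30,0,-1)
c,n,k,sd=fit(W[m>0]);print('plane',c.round(4),n.round(4),k,m.sum(),sd.round(5),'tilt',np.degrees(np.arccos(n[2])).round(2),'upyaw',np.arctan2(-n[1],-n[0]).round(4))
# port: teal + collar
tl=(hsv[...,0]>85)&(hsv[...,0]<125)&(hsv[...,1]>80)&(hsv[...,2]>80);k,l,st,ce=cv2.connectedComponentsWithStats(tl.astype(np.uint8))
i=min(range(1,k),key=lambda i:np.hypot(*(ce[i]-[314,120])));print('lens px',ce[i],st[i],'world',W[l==i].mean(0).round(4),'above plane',((W[l==i]-c)@n).mean().round(4))
f=f_of(p)
def ray(u,v):
    d=np.array([u-p['cx'],v-p['cy']]);rr=np.hypot(*d);th=rr/f;cc=np.array([*(np.sin(th)*d/rr),np.cos(th)])
    A=p['tool_from_camera'];return M@(A[:3,:3]@cc),M@A[:3,3]+o['tcp_pos']
def onpl(u,v,h=0):
    d,s=ray(u,v);return s+d*(((c-s)@n+h)/(d@n))
print('port ray-plane',onpl(*ce[i]).round(4),'h=3mm',onpl(*ce[i],.003).round(4))
P=onpl(*ce[i],0)
# ledge dir
lm=(hsv[...,2]>120)&(hsv[...,1]<60);lm[:158]=0;lm[178:]=0;lm[:,:222]=0;lm[:,408:]=0
v,u=np.nonzero(lm);pts=np.array([onpl(a,b,.004) for a,b in zip(u[::7],v[::7])]);cc=pts.mean(0);d=np.linalg.svd(pts-cc,full_matrices=False)[2][0];d*=-np.sign(d[1])
print('ledge centre',cc.round(4),'dir yaw (tool z)',np.arctan2(d[1],d[0]).round(4),'tool z yaw',np.arctan2(M[1,2],M[0,2]).round(4))
phi=np.arccos(n[2]);up=np.array([np.cos(phi)*-n[0]/np.sin(phi),np.cos(phi)*-n[1]/np.sin(phi),np.sin(phi)])
print('ledge rel port up',((cc-P)@up).round(4))
for q in [(213,48),(416,48)]: print('dot',onpl(*q).round(4))
t=(W-o['tcp_pos'])@M
fr=(hsv[...,2]>75)&(t[...,0]>.005)&(t[...,0]<.03)&(abs(t[...,1])<.035)&(abs(t[...,2])<.055)
a=t[fr];print('holder y range',np.percentile(a[:,1],[.5,99.5]).round(4),'z',np.percentile(a[:,2],[.5,99.5]).round(4))
top=a[a[:,0]<.0165];print('frame top x',np.median(top[:,0]).round(4), 'at +y',np.median(top[top[:,1]>.016,0]).round(4),'-y',np.median(top[top[:,1]<-.014,0]).round(4))
E
python3 m4.py
```

```text
plane [0.6539 0.1455 0.1106] [-0.2873 -0.0677  0.9555] 17544 17612 0.00069 tilt 17.16 upyaw 0.2314
lens px [314.2430484  119.88362513] [297 103  36  35 971] world [0.643  0.1444 0.1093] above plane 0.002
port ray-plane [0.6431 0.1445 0.1073] h=3mm [0.643  0.1444 0.1104]
ledge centre [0.6149 0.1368 0.1025] dir yaw (tool z) -1.3399 tool z yaw -1.3368
ledge rel port up -0.0293
dot [0.674  0.2136 0.1215]
dot [0.7014 0.0961 0.1214]
holder y range [-0.0199  0.0233] z [-0.0451  0.0438]
frame top x 0.0141 at +y 0.0141 -y 0.0141
```

>>> {"fn": "play_rows", "kwargs": {
  "plan": [
    [-1,0.02,0.006,0,0],
    [-1,0.045,0.013,0,0],
    [-1,0.06,0.017,-0.01,0],
    [-1,0.066,0.0185,-0.025,0],
    [-1,0.066,0.0185,-0.04,0],
    [-1,0.066,0.0185,-0.053,0],
    [-1,0.066,0.0185,-0.06,0],
    [-1,0.066,0.0185,-0.063,0],
    [-1,0.066,0.0185,-0.063,0],
    [-1,0.066,0.0185,-0.063,0]
  ],
  "force": 22
}}

```text
clock: 8.7
tcp_pos: [0.6324, 0.1437, 0.143]
orientation: [1.034, 1.311, -1.032]
contact_force: [1.4, 1.0, -0.4]
grip_width: 0.0112
```

```bash
cat > look.py <<'E'
from hold import *
import pickle,sys
n=sys.argv[1]
o=r.get_obs();print(o['tcp_pos'].round(4),o['contact_force'].round(2),o['moment'].round(3),o['clock'],o['grip_width'].round(4))
w=r.grab_frame('wrist');s=r.grab_frame('side');pickle.dump((o,w,s),open(f'k{n}.pkl','wb'))
a=cv2.resize(s['pixels'][220:400,120:300],(480,480));b=w['pixels'][200:400,200:440];b=cv2.resize(b,(320,267));b=cv2.copyMakeBorder(b,0,213,0,0,cv2.BORDER_CONSTANT)
cv2.imwrite(f'pics/k{n}.png',np.hstack([a,b]))
W=fish_world(w,o);M=Rn.from_rotvec(o['orientation']).as_matrix();t=(W-o['tcp_pos'])@M
hsv=cv2.cvtColor(w['pixels'],cv2.COLOR_BGR2HSV)
near=(t[...,0]>-.005)&(t[...,0]<.045)&(abs(t[...,1])<.035)
am=near&(hsv[...,0]<25)&(hsv[...,1]>120)&(hsv[...,2]>60)&(abs(t[...,2])<.05)
am=cv2.erode(am.astype(np.uint8),np.ones((3,3)))>0
def fit(q0):
    q=q0
    for _ in range(10):
        c=q.mean(0);nn=np.linalg.svd(q-c,full_matrices=False)[2][2];nn*=np.sign(-nn[0]);q=q0[abs((q0-c)@nn)<.0025]
    return c,nn,len(q)
c,nn,k=fit(t[am]);nw=M@nn
print('film plane n world',nw.round(4),'tilt',np.degrees(np.arccos(nw[2])).round(2),'about tool z',np.degrees(np.arctan2(nn[1],nn[0]*-1)).round(2),'about y',np.degrees(np.arctan2(nn[2],-nn[0])).round(2),k)
np_=np.array([-.2873,-.0677,.9555]);print('angle to stage n',np.degrees(np.arccos(nw@np_)).round(2))
cw=M@c+o['tcp_pos'];print('film centroid',cw.round(4),'height over stage',((cw-np.array([.6539,.1455,.1106]))@np_).round(4))
# holder outline in its own plane via frame pixels (bright) near plane
fr=near&(hsv[...,2]>60)&(abs(t[...,2])<.055)&(abs((t-c)@nn-.003)<.0055)
q=t[fr];e=np.cross(nn,[0,0,1.]);e/=np.linalg.norm(e);e*=np.sign(e[1])
ye=np.percentile(q@e,[.5,99.5]);ze=np.percentile(q[:,2],[.5,99.5])
print('width along short',ye.round(4),np.ptp(ye).round(4),'long',ze.round(4),np.ptp(ze).round(4))
E
python3 look.py 1
```

```text
Traceback (most recent call last):
  File "look.py", line 4, in <module>
    o=r.get_obs();print(o['tcp_pos'].round(4),o['contact_force'].round(2),o['moment'].round(3),o['clock'],o['grip_width'].round(4))
                                                                                                          ^^^^^^^^^^^^^^^^^^^^^
AttributeError: 'float' object has no attribute 'round'
```

```bash
sed -i "s/o\['grip_width'\].round(4)/o['grip_width']/" look.py; python3 look.py 1
```

```text
[0.6324 0.1437 0.143 ] [ 1.42  0.96 -0.44] [ 0.015 -0.031  0.01 ] 8.7 0.011169227679644872
film plane n world [-3.e-03 -5.e-04  1.e+00] tilt 0.18 about tool z -0.11 about y -0.02 3819
angle to stage n 16.98
film centroid [0.6347 0.1449 0.1241] height over stage 0.0185
width along short [-0.02    0.0233] 0.0432 long [-0.0451  0.0438] 0.0889
```

View pics/k1.png

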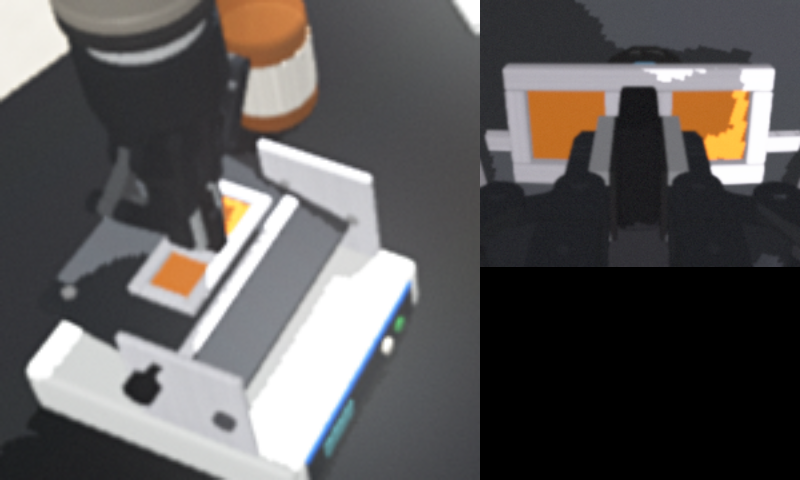

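>>> {"fn": "play_rows", "kwargs": {
  "plan": [
    [-1,0,-0.002,-0.003,0],
    [-1,0,-0.002,-0.006,0],
    [-1,0,-0.002,-0.008,0],
    [-1,0,-0.002,-0.01,0],
    [-1,0,-0.002,-0.01,0]
  ]
}}

```text
clock: 9.3
tcp_pos: [0.6324, 0.1414, 0.1324]
orientation: [1.033, 1.311, -1.033]
contact_force: [-0.3, -1.5, 2.0]
grip_width: 0.0117
```

>>> {"fn": "play_rows", "kwargs": {
  "plan": [
    [-1,0,0,-0.001,0],
    [-1,0,0,-0.002,0],
    [-1,0,0,-0.002,0]
  ]
}}

```text
clock: 9.6
tcp_pos: [0.6327, 0.1416, 0.131]
orientation: [1.034, 1.311, -1.032]
contact_force: [-0.6, -1.4, 4.7]
grip_width: 0.0116
```

>>> {"fn": "play_rows", "kwargs": {
  "plan": [
    [-1,0,0,-0.001,0],
    [-1,0,0,-0.002,0],
    [-1,0,0,-0.002,0]
  ]
}}

```text
clock: 9.9
tcp_pos: [0.6327, 0.1415, 0.1307]
orientation: [1.034, 1.31, -1.032]
contact_force: [-5.8, -2.8, 16.5]
grip_width: 0.0111
```

```bash
python3 look.py 2
```

```text
[0.6327 0.1415 0.1307] [-5.75 -2.82 16.45] [-0.548  0.896  0.009] 9.9 0.011069823607786031
film plane n world [-0.0093 -0.0011  1.    ] tilt 0.54 about tool z -0.43 about y -0.02 3848
angle to stage n 16.62
film centroid [0.6352 0.1424 0.1119] height over stage 0.0068
width along short [-0.0198  0.0346] 0.0545 long [-0.045   0.0537] 0.0987
```

Pressing at 16 N does not pivot the holder in the jaws. So I'll back off, shift about 10 mm upslope, touch lightly, and loosen the jaws so it tips onto the slope. Then I'll grip it again tilted and press.

>>> {"fn": "play_rows", "kwargs": {
  "plan": [
    [-1,0,0,0.004,0],
    [-1,0,0,0.009,0],
    [-1,0.004,0.001,0.011,0],
    [-1,0.008,0.002,0.011,0],
    [-1,0.0097,0.0023,0.011,0],
    [-1,0.0097,0.0023,0.011,0],
    [-1,0.0097,0.0023,0.011,0]
  ]
}}

```text
clock: 10.7
tcp_pos: [0.6416, 0.1439, 0.1389]
orientation: [1.033, 1.312, -1.033]
contact_force: [0.4, -0.2, -0.4]
grip_width: 0.0116
```

```bash
python3 look.py 3
```

```text
[0.6416 0.1439 0.1389] [ 0.36 -0.25 -0.42] [ 0.001  0.02  -0.004] 10.7 0.011647022511565415
film plane n world [-0.0027 -0.001   1.    ] tilt 0.16 about tool z -0.2 about y 0.02 3893
angle to stage n 16.99
film centroid [0.6438 0.1453 0.12  ] height over stage 0.0119
width along short [-0.02    0.0346] 0.0546 long [-0.0451  0.0441] 0.0892
```

View pics/k3.png

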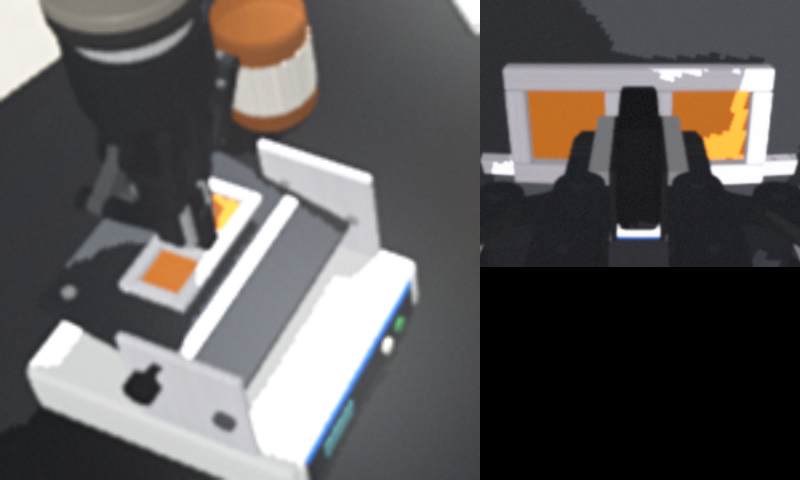

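>>> {"fn": "play_rows", "kwargs": {
  "plan": [
    [-1,0.001,0,-0.002,0],
    [-1,0.001,0,-0.004,0],
    [-1,0.001,0,-0.005,0],
    [-1,0.001,0,-0.005,0]
  ]
}}

```text
clock: 11.2
tcp_pos: [0.6429, 0.1438, 0.1345]
orientation: [1.033, 1.312, -1.033]
contact_force: [-0.4, -0.4, 1.7]
grip_width: 0.0117
```

>>> {"fn": "play_rows", "kwargs": {
  "plan": [
    [-1,0,0,-0.001,0],
    [-1,0,0,-0.001,0]
  ]
}}

```text
clock: 11.4
tcp_pos: [0.643, 0.1439, 0.1342]
orientation: [1.033, 1.311, -1.033]
contact_force: [-2.3, -0.2, 5.0]
grip_width: 0.0115
```

>>> {"fn": "play_rows", "kwargs": {
  "plan": [
    [-0.6,0,0,0,0],
    [-0.6,0,0,0,0],
    [-0.6,0,0,0,0],
    [-0.6,0,0,0,0],
    [-0.6,0,0,0,0]
  ]
}}

```text
clock: 11.9
tcp_pos: [0.6427, 0.1439, 0.1332]
orientation: [1.033, 1.312, -1.033]
contact_force: [0.0, 0.4, -0.2]
grip_width: 0.0169
```

```bash
python3 look.py 4
```

```text
[0.6427 0.1439 0.1332] [ 0.03  0.39 -0.25] [-0.038 -0.005 -0.065] 11.9 0.016861642546089156
film plane n world [-0.2898 -0.0682  0.9547] tilt 17.32 about tool z -17.33 about y -0.11 2400
angle to stage n nan
film centroid [0.6439 0.1441 0.1119] height over stage 0.0042
width along short [-0.0405  0.0165] 0.057 long [-0.0526  0.0524] 0.105look.py:20: RuntimeWarning: invalid value encountered in arccos
  np_=np.array([-.2873,-.0677,.9555]);print('angle to stage n',np.degrees(np.arccos(nw@np_)).round(2))
```

View pics/k4.png

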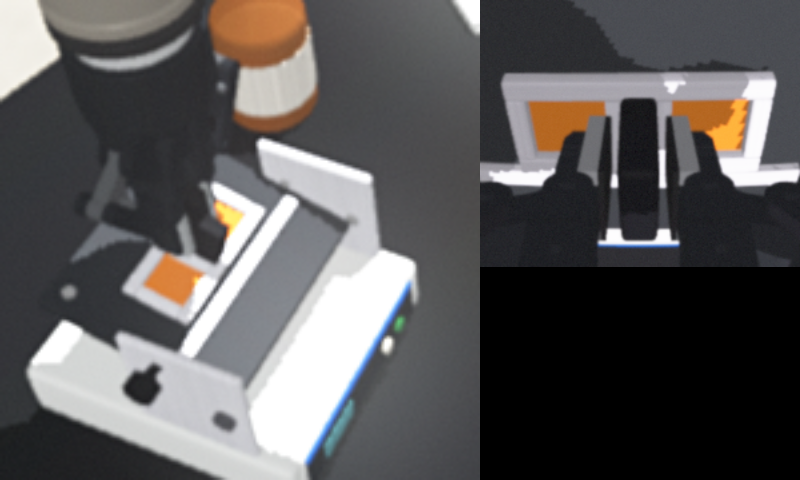

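```bash
cat > cen.py <<'E'
from h import *
import pickle,sys
o,p,s=pickle.load(open(sys.argv[1],'rb'))
W=fish_world(p,o);hsv=cv2.cvtColor(p['pixels'],cv2.COLOR_BGR2HSV)
n=np.array([-.2873,-.0677,.9555]);n/=np.linalg.norm(n);c0=np.array([.6539,.1455,.1106]);P=np.array([.643,.1445,.1073])
phi=np.arccos(n[2]);up=np.array([-n[0],-n[1],0])/np.sin(phi)*np.cos(phi)+[0,0,np.sin(phi)];y=np.cross(n,up)
d=W-P;X,Y,H=d@up,d@y,(W-c0)@n
m=(H>.0055)&(H<.0115)&(hsv[...,2]>70)&(abs(X)<.035)&(abs(Y)<.055)&(p['z_map']>0)
k,l,st,ce=cv2.connectedComponentsWithStats(m.astype(np.uint8));i=1+st[1:,4].argmax()
g=np.isin(l,[j for j in range(1,k) if st[j,4]>60])
print('x range',np.percentile(X[g],[.5,99.5]).round(4),'y',np.percentile(Y[g],[.5,99.5]).round(4),'H',np.percentile(H[g],[10,50,90]).round(4))
up_=g&(X>.012)&(abs(Y)<.04)
for a,b in((-.04,-.02),(-.01,.01),(.02,.04)):
    q=g&(Y>a)&(Y<b); print('  upper edge',np.percentile(X[q],99).round(4),'lower',np.percentile(X[q],1).round(4))
for a,b in((-.0,.02),):
    q=g&(X>a)&(X<b); print('  ends',np.percentile(Y[q],[.5,99.5]).round(4))
am=(hsv[...,0]<25)&(hsv[...,1]>120)&(hsv[...,2]>60)&(abs(X)<.03)&(abs(Y)<.05)
print('film x',np.percentile(X[am],[1,99]).round(4),'y',np.percentile(Y[am],[1,99]).round(4),'H',np.median(H[am]).round(4))
gr=(H>.02)&(H<.045)&(hsv[...,2]<60)&(abs(Y)<.0075)&(abs(X)<.03)
if gr.any(): print('grip top H',np.percentile(H[gr],98).round(4),'x',np.percentile(X[gr&(H>.036)],[1,99]).round(4))
M=Rn.from_rotvec(o['orientation']).as_matrix()
g2=o['tcp_pos']-.011*M[:,0]-P;print('grasp pt X,Y,H',(g2@up).round(4),(g2@y).round(4),(g2@n).round(4))
tip=np.array([o['tcp_pos']+.008*M[:,0]+sg*.011*M[:,1] for sg in(-1,1)])-P;print('tips X,H',(tip@up).round(4),(tip@n).round(4))
E
python3 cen.py k4.pkl
```

```text
x range [-0.0201  0.024 ] y [-0.0446  0.0445] H [0.0072 0.0089 0.0096]
  upper edge 0.0241 lower -0.0194
  upper edge 0.0234 lower -0.0181
  upper edge 0.0232 lower -0.0202
  ends [-0.0444  0.0447]
film x [-0.0123  0.0154] y [-0.0375  0.0374] H 0.0042
grip top H 0.0437 x [-0.0129  0.0187]
grasp pt X,Y,H 0.0105 -0.0005 0.0354
tips X,H [-0.0056  0.0154] [0.0205 0.014 ]
```

>>> {"fn": "play_rows", "kwargs": {
  "plan": [
    [-1,0,0,0,0],
    [-1,0,0,0,0],
    [-1,0,0,0,0],
    [-1,0,0,0,0],
    [-1,0,0,0,0],
    [-1,0,0,0,0]
  ],
  "force": 40
}}

```text
clock: 12.6
tcp_pos: [0.6428, 0.1438, 0.1333]
orientation: [1.033, 1.312, -1.033]
contact_force: [-1.5, -0.4, 0.9]
grip_width: 0.0114
```

>>> {"fn": "play_rows", "kwargs": {
  "plan": [
    [-1,0,0,-0.001,0],
    [-1,0,0,-0.002,0],
    [-1,0,0,-0.002,0]
  ]
}}

```text
clock: 12.9
tcp_pos: [0.6432, 0.144, 0.1316]
orientation: [1.034, 1.311, -1.032]
contact_force: [0.0, -0.1, 2.1]
grip_width: 0.011
```

>>> {"fn": "play_rows", "kwargs": {
  "plan": [
    [-1,0,0,-0.001,0],
    [-1,0,0,-0.002,0],
    [-1,0,0,-0.002,0]
  ]
}}

```text
clock: 13.2
tcp_pos: [0.6436, 0.144, 0.1305]
orientation: [1.034, 1.311, -1.032]
contact_force: [-0.3, -0.5, 8.3]
grip_width: 0.0111
```

>>> {"fn": "play_rows", "kwargs": {
  "plan": [
    [-1,0,0,-0.001,0],
    [-1,0,0,-0.001,0]
  ]
}}

```text
clock: 13.4
tcp_pos: [0.6436, 0.144, 0.1304]
orientation: [1.034, 1.31, -1.032]
contact_force: [-3.3, -1.6, 13.4]
grip_width: 0.011
```

```bash
python3 look.py 5; python3 cen.py k5.pkl
```

```text
[0.6436 0.144  0.1304] [-3.33 -1.61 13.35] [-0.361  0.694  0.004] 13.4 0.010989703670597121
film plane n world [-0.2913 -0.0684  0.9542] tilt 17.41 about tool z -17.29 about y -0.09 2740
angle to stage n nan
film centroid [0.6439 0.1443 0.1087] height over stage 0.0012
width along short [-0.0395  0.0295] 0.069 long [-0.0507  0.0546] 0.1053
x range [-0.0203  0.0235] y [-0.0443  0.0443] H [0.0056 0.006  0.0066]
  upper edge 0.0233 lower -0.0195
  upper edge 0.0234 lower 0.0093
  upper edge 0.0227 lower -0.0206
  ends [-0.0443  0.0443]
film x [-0.0127  0.0165] y [-0.0376  0.0373] H 0.0012
grip top H 0.0428 x [-0.0128  0.0264]
grasp pt X,Y,H 0.0105 -0.0006 0.0325
tips X,H [-0.0056  0.0154] [0.0175 0.0111]look.py:20: RuntimeWarning: invalid value encountered in arccos
  np_=np.array([-.2873,-.0677,.9555]);print('angle to stage n',np.degrees(np.arccos(nw@np_)).round(2))
```

>>> {"fn": "play_rows", "kwargs": {
  "plan": [
    [-1,0,0,0,0],
    [-1,0,0,0,0],
    [-1,0,0,0,0],
    [-1,0,0,0,0],
    [-1,0,0,0,0],
    [-1,0,0,0,0],
    [-1,0,0,0,0],
    [-1,0,0,0,0]
  ]
}}

```text
clock: 14.3
tcp_pos: [0.6436, 0.144, 0.1304]
orientation: [1.034, 1.31, -1.032]
contact_force: [-2.4, -1.3, 13.0]
grip_width: 0.011
```

```bash
python3 look.py 6 2>/dev/null; python3 cen.py k6.pkl
```

```text
[0.6436 0.144  0.1304] [-2.35 -1.31 13.03] [-0.351  0.704  0.008] 14.3 0.010977225645598502
film plane n world [-0.2937 -0.0692  0.9534] tilt 17.56 about tool z -17.44 about y -0.08 2771
angle to stage n nan
film centroid [0.6441 0.144  0.1087] height over stage 0.0012
width along short [-0.0395  0.0294] 0.0689 long [-0.0508  0.0546] 0.1054
x range [-0.0205  0.0234] y [-0.0445  0.0444] H [0.0056 0.006  0.0066]
  upper edge 0.0232 lower -0.0196
  upper edge 0.0231 lower 0.0094
  upper edge 0.0229 lower -0.0209
  ends [-0.0444  0.0444]
film x [-0.0127  0.0163] y [-0.0376  0.0375] H 0.0012
grip top H 0.0425 x [-0.013   0.0263]
grasp pt X,Y,H 0.0105 -0.0006 0.0324
tips X,H [-0.0056  0.0154] [0.0175 0.0111]
```

View pics/k6.png

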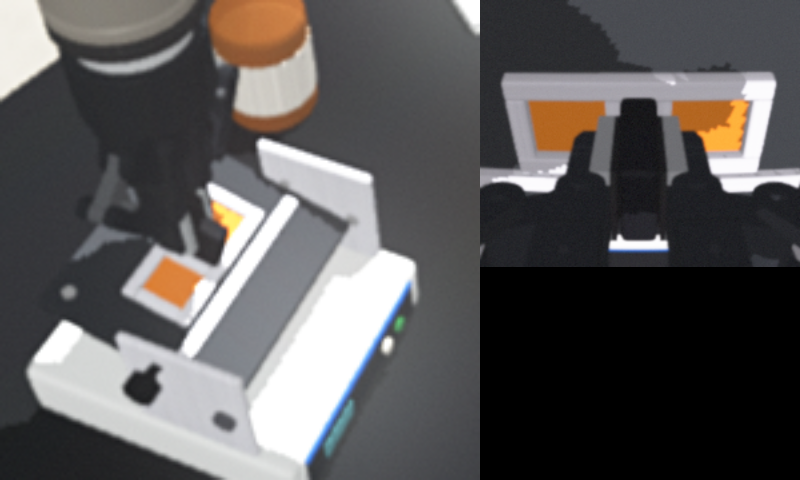

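The holder lies flush: in the side crop (170,280) it sits on the face just above the ledge. It is centred to about 1.5 mm and pressed steadily at about 13 N. Handing in.

```bash
python3 -c "
from bench import r
print(r.hand_in());o=r.get_obs();print(o['clock'],o['contact_force'],o['grip_width'])"
```

```text
the job is handed in; nothing more can be done
None
the job is handed in; nothing more can be done
```

The amber holder is on the reader's stage, flush over the port and still gripped and pressed. I handed the job in at about 14.4 s of the 43 s; no verdict is reported, so everything below comes from my own measurements.

**What I did:** I lifted the amber holder from the middle bay of the small white tray by its grip and carried it to the stage. My first press, at about 16 N with the holder still level, did not pivot it in the jaws. I backed off, moved it about 10 mm upslope and touched down lightly. I then loosened the jaws so it tipped onto the slope, gripped it again there at 40 N and pressed.

**Last checks:**

| Check | Measured | Limit |
|---|---|---|
| Tilt | 17.4–17.6° against the stage's 17.2° | within about 3° |
| Drop onto the stage | film dropped 3.0 mm as the collar went in; frame top 6.0 mm above the face, so no visible gap | gap under 1.8 mm |
| Centring along the slope | about 1.5 mm up from the port | within 7 mm |
| Centring along the ledge | about 0 mm | within 8 mm |
| Force | about 13 N and steady | 3.5–28 N |
| Jaw opening | 11 mm on the 12 mm grip | – |

- **Camera disagreement:** the cameras disagreed by about 2 mm on the port's position. I used the wrist camera because it sees both the holder and the port.
- **Failed check:** one stage-plane fit from the top camera failed on bad depth readings, and I discarded it. One line of my check script, the angle to the stage normal, gave no value in the last looks. I compared the tilts directly instead.
- **Other objects:** after the lift, blue and green were still within about 4 pixels of where they started. I did not measure the bottle, the vial or the stage again at the end.

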